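# Lock the cuvette rack into its travel dock

### The arm

A 6-joint arm with a two-finger parallel gripper is mounted at the origin on a cart in front of the work surface, level with it; the furniture and walls round the work are solid. World frame = base frame: x ahead of the robot, y to its left, z up, the work surface at z = 0. Lengths are in m, angles in degrees, forces in N, time in s.
With the tool pointing down it reaches from about 0.4 to 0.825 m from the base axis. Payload 7 kg.
Tool frame: the origin (TCP) lies at the very end of the fingers, on their centre line; the grasp point (between the pads) lies 19 mm behind it (ctrl.grip_depth is the distance from the TCP to the grasp point, in m); z points along the fingers, y is the line along which they close (so a half turn about z gives the same grasp; the last joint's range is limited). The gripper opens to 88 mm and grips with 3 to 60 N. Pads are 19 mm wide; open, the fingers measure 130 mm over their backs; the gripper's body (78 mm by 193 mm) begins 47 mm behind the grasp point.
Start: joints at [84.632, 20.546, 0.682, 0, -70.136, -16.507], TCP at [0.252, 0.626, 0.206] pointing down, gripper open.
Joint ranges: [-176.03, 176.03], [-82.01, 121.73], [-58.28, 71.71], [-173.87, 95.51], [-174.79, -0.11], [-173.66, 173.66]. Speed limits (degrees/s): [136.94, 136.94, 172.46, 180, 180, 180].

### API

Orientations are given as [roll, pitch, yaw] about the fixed x, y, z axes, in that order (R = Rz(yaw) Ry(pitch) Rx(roll)).
In Python, from plant import get_obs, eyes, ctrl, spotter gives the robot as it stands.
- The arm moves only by the shell command python3 -m crank 'ROWS'. ROWS is JSON, one flat list of numbers, 7 for each row, row after row: the turn, a rotation vector about the tool's x, y, z in rad, then the shift along the tool's x, y, z in mm, then the opening, from 0 (shut) to 1 (fully open). A call has 1 to 5 rows; each row shifts and turns the commanded pose from where the row before left it, along the tool's axes as they then stand; what a row does not reach is not made up. A row lasts 1/8 s, in which the tool goes at most 62.5 mm and 10.7 degrees, less where a joint would pass 70% of its speed; a pose out of reach is approached as far as the arm can. A call is refused whole if a number of a shift passes 62.5 or a number of a turn 0.188, either way. A call with a gripper value outside its range is refused whole. The fingers move at their own pace and stop on an object; the grip force is fixed at half the most. Time passes only in rows, so rows that do not move let the fingers close. It gives the time, the measured TCP pose, the force, the opening and the grip force at its end, in the units of the state.
- get_obs(): the state, without advancing time (a new reading comes with each control period).
- eyes.snapshot(name): name is "side" or "top" or "wrist"; returns the picture (384x512x3 uint8, blue, green, red); there is no depth.
- eyes.camera_model(name): a dict with "fx", "fy", "cx", "cy" (pixels), "extrinsics" (4x4, takes a point from camera to world coordinates). Camera axes: x right, y down, z forward; pixel columns grow to the right and rows downward; lengths in m; the calibration is good to about 2 mm. A picture is of the moment at which its call begins: read the wrist's pose just before it. camera_model takes no time and is no camera call; for the wrist camera it gives the pose at the moment of the call.
- ctrl.close_job(): hands the job in; it is judged then, once.
Trained networks look in the newest picture that a camera, given by its name, has taken for a name from the list of things; names that differ only in an ending like _2 or _b are one class to them, and where a whole thing is asked for, a point or a joint stands for the part that bears it (a point fixed in the world has none). Each returns a list of dicts, best first, with "p" (0 to 1); they miss things now and then, are a little off and sometimes report something else, mostly with a low value. They report only what shows in the picture. A call takes as long as a camera call.
- spotter.outline_of(camera, target): "region" (384x512 bool, what is visible of it) and "rect" ([left, top, width, height] in pixels, round what is visible of it).
- spotter.place_of(camera, target): "location" ([column, row] in pixels: a listed point, or the origin of a listed thing).
The state is a dict: "clock": time; "joint_pos": joint angles; "qvel": joint speeds; "tau": joint torques, N m; "tool_pos": TCP position; "orientation": TCP orientation; "force": force on the tool from outside, world axes, zero at the start; "moment": the same for the moment, N m; "opening": finger opening in m; "gripper_force": force on a finger pad.
Only numpy, scipy, OpenCV 4.12 (cv2) and the standard library are available. Lean on these libraries where they do the work, as an engineer would, in place of code of your own. Each camera call takes 0.05 s, during which the arm holds its last target. There are 200 camera calls.

### The job

Before the van drives off, put the clear cuvette rack into the travel dock on the worktop: slide it level into the open front so that its own edge lifts the hinged gate, press it in gently against the spring buffers until the gate drops behind it, and let go, so that the rack is locked in. Do not lift the gate with the gripper or overload the buffers, keep the rack upright and leave the other things where they are.

Things in the scene. Friction and masses are not known exactly. Their poses are not given: they have to be found in the camera images.
- rack: Clear acrylic cuvette rack, 44 mm deep (x), 118 mm wide (y), with five filled cuvettes that stay put in it (tops at 50 mm); its two end walls are 31 mm high and 5 mm thick. Origin: centre of its underside, z up. Either long side may lead. Grip it across its 44 mm depth at mid-width, fingertips about 5 mm above its underside. About 0.17 to 0.3 kg.
- dock: Travel dock, grey metal, fixed. Push direction = its +x; front open at -x. Origin: underside of its 3 mm base plate, under the rack's nominal home. Plate: x -131 to +94, y +-78 mm. Guides 122 mm apart from x -95 mm inward, 16 mm high, mouth flared to 142 mm at x -126. From x +1 inward, lips 37 mm above the table overhang the rack's ends, so it can only be slid in (its top is at 34 on the plate).
- dock_mouth (a point): Point on the base plate, 105 mm before the nominal home (dock x -105, y 0, 3 mm above the table): a rack set down with its origin here stands between the flared guides and does not yet touch the gate. From here push along dock +x with the rack's x along the dock's x.
- dock_home (a point): Nominal home of the rack's origin (dock x 0, y 0, on the plate). The back bracket that carries gate and buffers is clamped in slots: true home lies up to 13 mm nearer or farther along dock x and must be felt. In the middle (y +-38 mm) a finger has 40 mm of room behind the rack; a cross shaft follows, 28 mm high.
- gate (a joint): Hinged gravity gate, rad: 0 = down, grows as it lifts; about 0.15 when riding on the rack's end walls. Two steel arms outside the guides, pivoted at the back, each with a nose over one end of the rack (52 mm from the middle and outward). The noses' 30 degree ramps meet the rack 83 to 57 mm before nominal home; their upright faces drop behind it. A push of 3 to 6 N lifts it; falls in 0.2 s.
- vial_a: Bystander: white-capped glass reagent vial, 23 mm wide, 50 mm high, left of the dock. Origin: centre of its underside.
- vial_b: Bystander: a second white-capped reagent vial, 23 mm wide, 50 mm high, left of the dock. Origin: centre of its underside.
- cup: Bystander: sample cup with a screw lid, 50 mm wide, 58 mm high, right of the dock. Origin: centre of its underside.
- timer_1: Bystander: flat countdown timer, 62 x 62 x 19 mm, to the right of the rack. Origin: centre of its underside.
- buffer (a joint): Two round black rubber buffers on one spring bar at the back, value = how far they are pressed in (m), 0 when free, growing along dock +x. 5 N per mm: they touch 1 mm before the true home, press 5 N at home, and the gate drops once the rack is about 1 mm beyond home, at 8 to 11 N. More than 18 N (3.6 mm) would overload them.

How it is judged:
By the outcome, as a careful person would: the job done as asked, in the order asked, and still so for the second after the job is handed in, with the robot touching nothing.
It also fails if it takes over 48 s, if anything falls off the work surface, if the arm or the gripper's body presses on something with over 40 N, if the wrist force passes 120 N, or if a joint passes its speed limit or range.

## Working session

There is one attempt and no reset: what is moved stays moved. The work goes in short steps, Python scripts to look and compute and a shell command to move; the robot and the scene stay as the last step left them, time stands still between calls to the robot, and variables do not carry over. Pictures are saved under pics/ and viewed, at most 10 in all, crops included, and the job is handed in when it is done.

```bash
mkdir -p pics; cat > h.py <<'E'
import numpy as np, cv2
from plant import get_obs, eyes, ctrl, spotter
from scipy.spatial.transform import Rotation as R
def ray(cam,px,z):
    m=eyes.camera_model(cam);T=np.array(m["extrinsics"])
    d=T[:3,:3]@np.array([(px[0]-m["cx"])/m["fx"],(px[1]-m["cy"])/m["fy"],1.])
    o=T[:3,3]; return o+d*(z-o[2])/d[2]
def proj(cam,p):
    m=eyes.camera_model(cam);T=np.array(m["extrinsics"])
    q=T[:3,:3].T@(np.array(p)-T[:3,3]); return np.array([m["fx"]*q[0]/q[2]+m["cx"],m["fy"]*q[1]/q[2]+m["cy"]])
E
python3 - <<'E'
from h import *
print(get_obs())
ims=[]
for c in ["top","side","wrist"]:
    im=eyes.snapshot(c); cv2.imwrite(f"pics/{c}0.png",im)
    T=np.array(eyes.camera_model(c)["extrinsics"]); print(c,T[:3,3].round(3),T[:3,2].round(2))
    for t,z in [("rack",0),("dock",0),("dock_mouth",.003),("dock_home",.003),("vial_a",0),("cup",0),("timer_1",0)]:
        for r in spotter.place_of(c,t)[:2]:
            print(c,t,round(r["p"],2),np.round(r["location"]),ray(c,r["location"],z).round(4))
E
```

```text
{'clock': 0.0, 'joint_pos': array([ 8.46292640e+01,  2.05900872e+01,  6.34306263e-01, -1.96217519e-02,
       -7.01354104e+01, -1.65067916e+01]), 'qvel': array([-0.04196417,  0.03570951, -0.1266908 ,  0.05251419,  0.04925486,
        0.08408157]), 'tau': array([-2.26565724e-03, -5.82722390e+01,  2.93057907e+01,  6.99756503e+00,
        7.07566258e-03, -1.58204384e-04]), 'tool_pos': array([0.25135883, 0.62589734, 0.20464354]), 'orientation': array([ 1.79907326e+02, -8.22695347e-03, -2.18842031e+01]), 'force': array([ 0.37441222, -0.25055409, -0.01292151]), 'moment': array([-0.00112925,  0.01133781, -0.01753188]), 'gripper_force': 0.0, 'opening': 0.0877252983559168}
top [ 0.4   -0.031  1.085] [ 0.15 -0.   -0.99]
top rack 0.6 [316. 217.] [ 0.4812 -0.2079  0.    ]
top dock 0.58 [193. 193.] [0.5425 0.1646 0.    ]
top dock_mouth 0.59 [185. 229.] [0.4357 0.1808 0.003 ]
top dock_home 0.98 [196. 190.] [0.5505 0.154  0.003 ]
top vial_a 0.61 [191. 196.] [0.5342 0.1686 0.    ]
top vial_a 0.54 [142. 212.] [0.4824 0.3137 0.    ]
top cup 0.78 [240. 188.] [0.5628 0.0232 0.    ]
top cup 0.63 [151. 190.] [0.5494 0.2908 0.    ]
top timer_1 0.85 [365. 231.] [ 0.4439 -0.3527  0.    ]
side [0.548 1.061 0.564] [ 0.01 -0.9  -0.43]
side rack 0.97 [274. 184.] [ 0.4863 -0.2128  0.    ]
side dock 0.65 [260. 247.] [0.5344 0.1583 0.    ]
side dock_mouth 0.69 [303. 253.] [0.4355 0.1899 0.003 ]
side dock_mouth 0.38 [259. 246.] [0.5379 0.1554 0.003 ]
side dock_home 0.69 [261. 246.] [0.5339 0.1577 0.003 ]
side cup 0.78 [249. 218.] [ 0.5631  0.013  -0.    ]
side cup 0.55 [259. 246.] [0.5372 0.1501 0.    ]
side timer_1 0.71 [283. 165.] [ 0.4496 -0.379   0.    ]
wrist [0.323 0.599 0.385] [-0.26  0.11 -0.96]
```

View pics/top0.png

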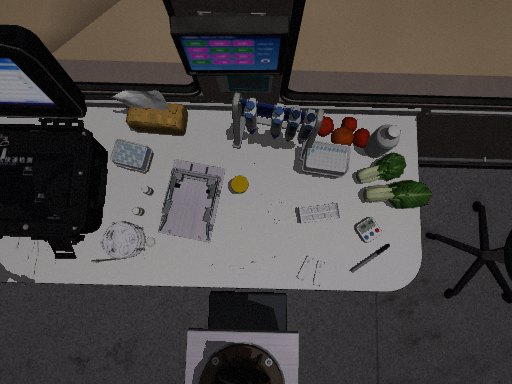

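View pics/side0.png

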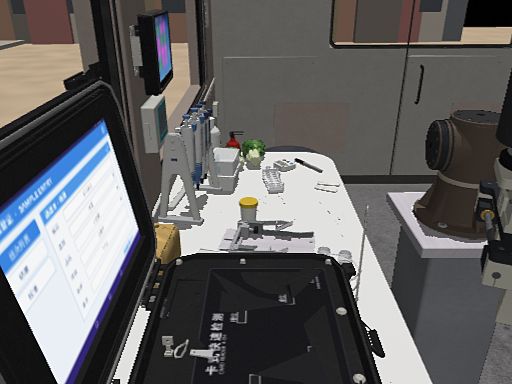

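Top view: dock around (193,200) with its mouth at the bottom (185,229). Rack at (318,212), vials at (147,190) and (137,211), cup at (240,184). I'll move above the dock for a close look.

```bash
python3 -m crank '[0,0,0,31,46,0,1, 0,0,0,31,46,0,1, 0,0,0,31,46,0,1, 0,0,0,31,46,0,1, 0,0,0,31,46,0,1]'; python3 -m crank '[0,0,0.18,0,0,0,1, 0,0,0.18,0,0,0,1, 0,0,0.18,0,0,0,1, 0,0,0.18,0,0,0,1, 0,0,0.18,0,0,0,1]'; python3 -m crank '[0,0,0.18,0,0,0,1,0,0,0.18,0,0,0,1,0,0,0.1,0,0,0,1]'
```

```text
clock: 1.82
tool_pos: [0.3098, 0.3535, 0.2058]
orientation: [-180.0, -0.0, -21.9]
force: [0.4, -0.4, 1.3]
opening: 0.0877
gripper_force: 0.0
clock: 2.45
tool_pos: [0.3097, 0.3552, 0.2058]
orientation: [-180.0, 0.0, -73.8]
force: [-0.2, 0.2, -0.6]
opening: 0.0875
gripper_force: 0.0
clock: 2.82
tool_pos: [0.3097, 0.3552, 0.2057]
orientation: [-180.0, 0.0, -100.1]
force: [-0.0, 0.8, -0.1]
opening: 0.0873
gripper_force: 0.0
```

```bash
python3 -m crank '[0,0,0,31,-38,0,1, 0,0,0,31,-38,0,1, 0,0,0,31,-38,0,1, 0,0,0,31,-38,0,1, 0,0,0,31,-38,0,1]'; python3 -m crank '[0,0,0,0,0,0,1]'
python3 - <<'E'
from h import *
c="wrist"
im=eyes.snapshot(c); cv2.imwrite(f"pics/w1.png",cv2.resize(im,(768,576)))
for t,z in [("dock",0),("dock_mouth",.003),("dock_home",.003),("vial_a",0),("cup",0)]:
    for r in spotter.place_of(c,t)[:2]:
        print(c,t,round(r["p"],2),np.round(r["location"]),ray(c,r["location"],z).round(4))
E
```

```text
clock: 3.45
tool_pos: [0.4715, 0.1688, 0.206]
orientation: [-180.0, 0.0, -99.8]
force: [0.2, 0.0, 0.6]
opening: 0.0879
gripper_force: 0.0
clock: 3.58
tool_pos: [0.4719, 0.1678, 0.2054]
orientation: [180.0, -0.0, -100.0]
force: [0.2, 0.5, -0.2]
opening: 0.0874
gripper_force: 0.0
wrist dock 0.63 [200. 164.] [0.5389 0.1637 0.    ]
wrist dock_mouth 0.87 [288. 167.] [0.4405 0.1847 0.003 ]
wrist dock_home 0.57 [198. 165.] [0.5413 0.1652 0.003 ]
wrist vial_a 0.64 [221. 267.] [0.5412 0.2988 0.    ]
wrist vial_a 0.19 [201. 164.] [0.5377 0.1652 0.    ]
wrist cup 0.77 [145.  39.] [0.5666 0.0264 0.    ]
```

View pics/w1.png

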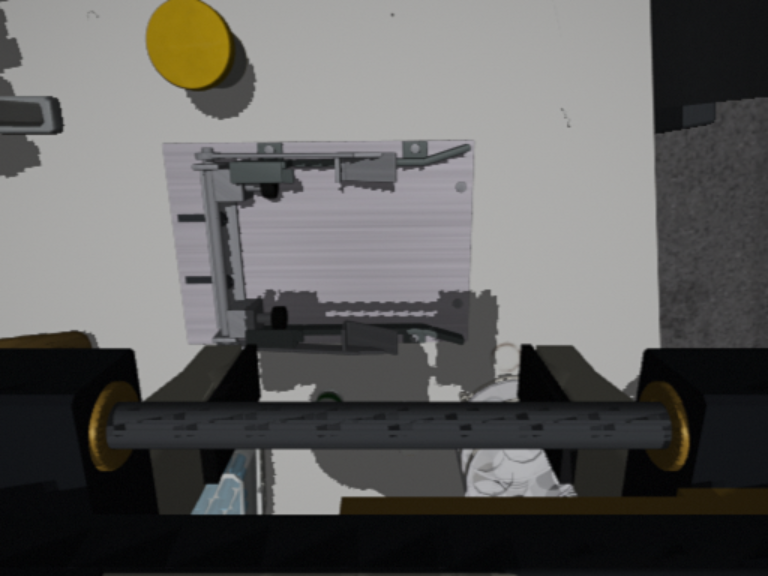

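The dock shows clearly. Its plate corners in the 768 px view are (474,140), (467,341), (163,143) and (188,344). The mouth is on the right, with the gate noses and black buffers visible. Next I'll fit the dock pose.

```bash
python3 - <<'E'
from h import *
from scipy.optimize import least_squares
m=[(-131,-78),(-131,78),(94,-78),(94,78)]
px=np.array([(474,140),(467,341),(163,143),(188,344)])/1.5
w=np.array([ray("wrist",p,.003)[:2] for p in px]);print(w.round(4))
def mdl(q):
    c,s=np.cos(q[2]),np.sin(q[2]);return np.array([[q[0]+c*x/1e3-s*y/1e3,q[1]+s*x/1e3+c*y/1e3] for x,y in m])
r=least_squares(lambda q:(mdl(q)-w).ravel(),[.54,.165,-.17]);q=r.x
print(q[:2].round(4),np.degrees(q[2]),(r.fun*1e3).round(1))
c,s=np.cos(q[2]),np.sin(q[2]);print("mouth",q[0]-.105*c,q[1]-.105*s)
im=cv2.imread("pics/w1.png")
# lines: outline from the network for refinement
o=spotter.outline_of("wrist","dock")
for a in o[:2]:
    b=a["region"].astype(np.uint8);print(a["p"],a["rect"]);
    cs=max(cv2.findContours(b,0,2)[0],key=cv2.contourArea);print(np.array(cv2.approxPolyDP(cs,5,True))[:,0].tolist())
E
```

```text
[[0.3986 0.1102]
 [0.4231 0.2635]
 [0.6192 0.0745]
 [0.6447 0.2282]]
[0.5397 0.1661] -9.165081781512633 [-0.7 -0.2 -0.4  0.5  0.9 -0.3  0.2 -0. ]
mouth 0.43601802957838887 0.1828579543622737
0.72 [109.4, 93.7, 205.6, 147.8]
[[108, 96], [126, 228], [262, 236], [265, 227], [310, 226], [314, 93]]
```

```bash
python3 -m crank '[0,0,0,62,0,0,1, 0,0,0,62,0,0,1, 0,0,0,62,0,0,1, 0,0,0,62,0,0,1, 0,0,0,62,0,0,1]';python3 -m crank '[0,0,-0.17,62,0,0,1,0,0,-0.17,0,0,0,1,0,0,0,0,0,0,1]'
python3 - <<'E'
from h import *
c="wrist"
im=eyes.snapshot(c); cv2.imwrite(f"pics/w2.png",cv2.resize(im,(768,576)))
for t,z in [("rack",0),("timer_1",0)]:
    for r in spotter.place_of(c,t)[:2]:
        print(c,t,round(r["p"],2),np.round(r["location"]),ray(c,r["location"],z).round(4))
for a in spotter.outline_of("wrist","rack")[:2]:
    b=a["region"].astype(np.uint8);print(a["p"],a["rect"]);
    cs=max(cv2.findContours(b,0,2)[0],key=cv2.contourArea);print(np.array(cv2.approxPolyDP(cs,3,True))[:,0].tolist())
E
```

```text
clock: 4.55
tool_pos: [0.4174, -0.1364, 0.2061]
orientation: [-179.9, 0.0, -99.7]
force: [1.8, -0.6, 0.3]
opening: 0.0874
gripper_force: 0.0
clock: 4.92
tool_pos: [0.4092, -0.1879, 0.2056]
orientation: [-180.0, 0.0, -81.8]
force: [0.4, 0.2, 0.1]
opening: 0.0876
gripper_force: 0.0
wrist rack 0.79 [190. 127.] [ 0.4922 -0.2116  0.    ]
0.61 [157.4, 69.0, 54.0, 117.9]
[[156, 70], [166, 148], [166, 183], [206, 184], [210, 168], [204, 71]]
```

View pics/w2.png

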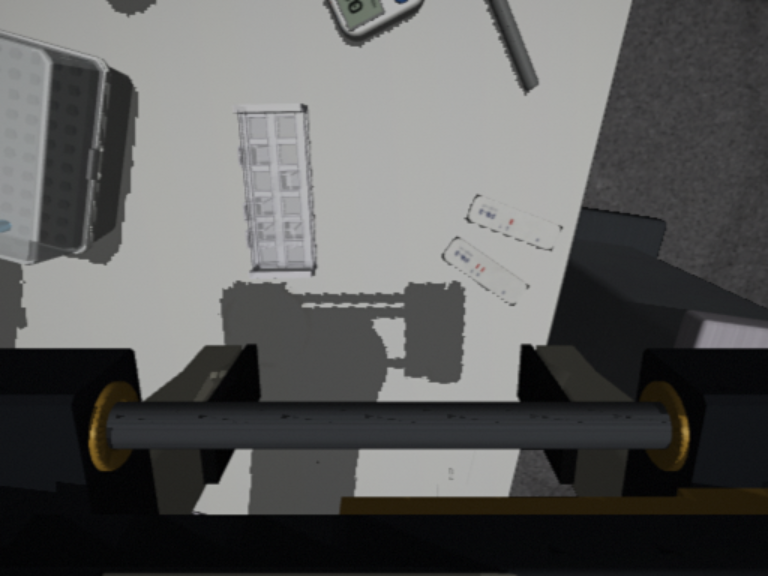

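The rack stands at roughly (237..315, 104..272) in the view, nearly aligned with the tool. A white box with a lid lies at x beyond it (its right edge at column 135). I'll enlarge to get precise corners.

```bash
python3 - <<'E'
from h import *
from scipy.optimize import least_squares
im=cv2.imread("pics/w2.png");cv2.imwrite("pics/z2.png",cv2.resize(im[90:290,220:340],None,fx=3,fy=3))
px=np.array([(237,107),(307,105),(249,272),(315,272)])/1.5
m=[(22,-59),(-22,-59),(22,59),(-22,59)]
for z in (0,.031):
    w=np.array([ray("wrist",p,z)[:2] for p in px])
    def mdl(q):
        c,s=np.cos(q[2]),np.sin(q[2]);return np.array([[q[0]+c*x/1e3-s*y/1e3,q[1]+s*x/1e3+c*y/1e3] for x,y in m])
    r=least_squares(lambda q:(mdl(q)-w).ravel(),[.49,-.21,.1]);q=r.x
    print(z,q[:2].round(4),np.degrees(q[2]),(r.fun*1e3).round(1))
    d=r.x
    for zz in (0,.031): print(zz,[(proj("wrist",[*p,zz])*1.5).round().tolist() for p in mdl(q)])
for z in(0,.05,.1):print(ray("wrist",np.array([135,90])/1.5,z).round(3),ray("wrist",np.array([105,60])/1.5,z).round(3),ray("wrist",np.array([80,255])/1.5,z).round(3))
E
```

```text
0 [ 0.4979 -0.2092] 8.342505475860705 [-3.   0.9  2.6  3.  -3.5 -2.5  3.8 -1.5]
0 [[241.0, 109.0], [303.0, 109.0], [254.0, 270.0], [310.0, 270.0]]
0.031 [[228.0, 107.0], [295.0, 107.0], [243.0, 280.0], [304.0, 280.0]]
0.031 [ 0.4918 -0.2135] 8.342513793829573 [-0.3 -3.6  1.3 -2.2 -2.1  2.7  1.1  3.1]
0 [[250.0, 104.0], [312.0, 104.0], [262.0, 265.0], [319.0, 265.0]]
0.031 [[238.0, 101.0], [305.0, 101.0], [252.0, 276.0], [313.0, 276.0]]
[ 0.603 -0.266  0.   ] [ 0.624 -0.283  0.   ] [ 0.644 -0.14   0.   ]
[ 0.579 -0.266  0.05 ] [ 0.597 -0.28   0.05 ] [ 0.615 -0.156  0.05 ]
[ 0.556 -0.265  0.1  ] [ 0.571 -0.278  0.1  ] [ 0.586 -0.172  0.1  ]
```

View pics/z2.png

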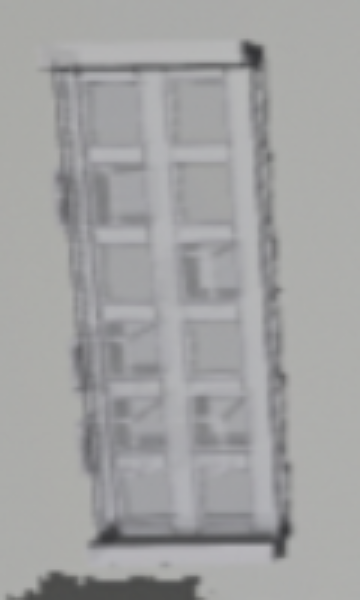

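```bash
python3 - <<'E'
from h import *
for p in [(347,176),(304,170)]:
  for z in (0,.05,.1): print(p,z,ray("top",p,z).round(3))
E
python3 -m crank '[0,0,0,18,-39,0,1,0,0,0,18,-39,0,1,0,0,0,0,0,50,1,0,0,0,0,0,0,1]'
python3 - <<'E'
from h import *
c="wrist"
im=eyes.snapshot(c); cv2.imwrite(f"pics/w3.png",cv2.resize(im,(768,576)))
T=[.4915,-.2125,8.3];c0,s0=np.cos(np.radians(T[2])),np.sin(np.radians(T[2]))
for x,y in [(22,-59),(-22,-59),(22,59),(-22,59)]:
  print([(proj(c,[T[0]+(c0*x-s0*y)/1e3,T[1]+(s0*x+c0*y)/1e3,z])*1.5).round().tolist() for z in (0,.031)])
E
```

```text
(347, 176) 0 [ 0.608 -0.301  0.   ]
(347, 176) 0.05 [ 0.598 -0.288  0.05 ]
(347, 176) 0.1 [ 0.588 -0.276  0.1  ]
(304, 170) 0 [ 0.623 -0.17   0.   ]
(304, 170) 0.05 [ 0.612 -0.163  0.05 ]
(304, 170) 0.1 [ 0.602 -0.157  0.1  ]
clock: 5.62
tool_pos: [0.4892, -0.211, 0.1522]
orientation: [179.6, 0.1, -81.7]
force: [-0.6, -0.5, 0.6]
opening: 0.0875
gripper_force: 0.0
[[354.0, 161.0], [351.0, 163.0]]
[[423.0, 161.0], [427.0, 163.0]]
[[357.0, 334.0], [354.0, 352.0]]
[[420.0, 334.0], [423.0, 352.0]]
```

View pics/w3.png

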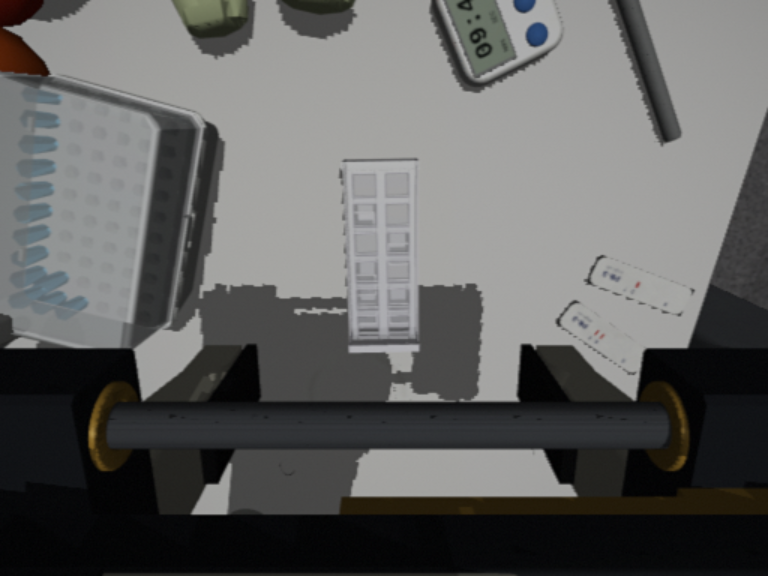

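The rack sits centred between the fingers (columns 343–420, centre about 382, tool centre about 386), and the lidded box clears the gripper body. Descending.

```bash
python3 -m crank '[0,0,0,3,-3,45,1,0,0,0,0,0,45,1,0,0,0,0,0,40,1,0,0,0,0,0,0,1,0,0,0,0,0,0,1]'
```

```text
clock: 6.3
tool_pos: [0.497, -0.2148, 0.0282]
orientation: [-179.8, -0.1, -81.6]
force: [0.3, 0.1, 0.4]
opening: 0.0876
gripper_force: 0.0
```

```bash
python3 -m crank '[0,0,0,0,3,12,1,0,0,0,0,0,11,1,0,0,0,0,0,0,1,0,0,0,0,0,0,1]'
```

```text
clock: 6.8
tool_pos: [0.4921, -0.2152, 0.0026]
orientation: [180.0, -0.0, -81.7]
force: [0.2, 0.2, 0.3]
opening: 0.0877
gripper_force: 0.0
```

```bash
python3 -m crank '[0,0,0,0,0,-2.5,1,0,0,0,0,0,0,0.5,0,0,0,0,0,0,0.4,0,0,0,0,0,0,0.3,0,0,0,0,0,0,0.3]';python3 -m crank '[0,0,0,0,0,0,0.3,0,0,0,0,0,0,0.3,0,0,0,0,0,0,0.3]'
```

```text
clock: 7.42
tool_pos: [0.492, -0.2151, 0.0051]
orientation: [180.0, 0.0, -81.7]
force: [0.0, 0.2, -0.2]
opening: 0.0534
gripper_force: 0.0
clock: 7.8
tool_pos: [0.4922, -0.2152, 0.0051]
orientation: [-180.0, -0.0, -81.7]
force: [-0.4, -1.0, -0.2]
opening: 0.0317
gripper_force: 30.0
```

```bash
python3 -m crank '[0,0,0,0,0,0,0.2,0,0,0,0,0,0,0.2]'
python3 - <<'E'
from h import *
im=eyes.snapshot("wrist"); cv2.imwrite(f"pics/w4.png",cv2.resize(im,(768,576)))
E
```

```text
clock: 8.05
tool_pos: [0.4922, -0.2152, 0.0051]
orientation: [-180.0, -0.0, -81.7]
force: [0.6, -0.1, -0.8]
opening: 0.0316
gripper_force: 30.0
```

View pics/w4.png

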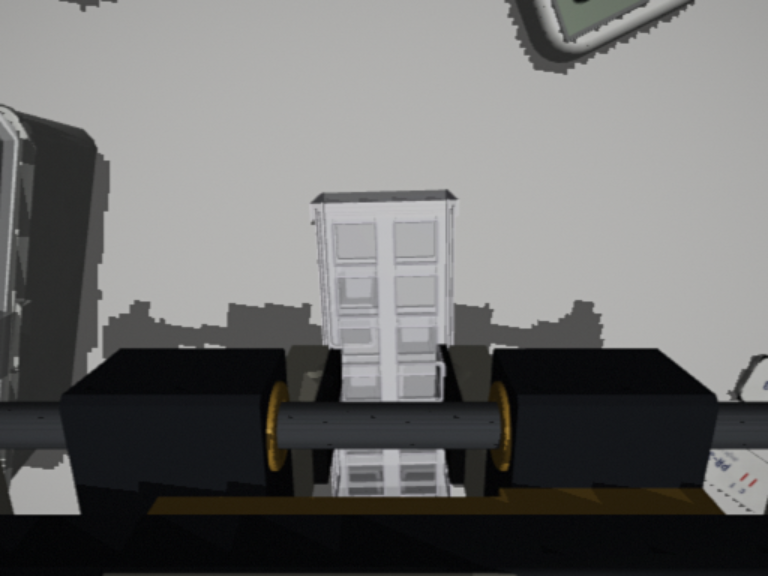

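The fingers hold the rack's narrower mid-body (32 mm) and it is aligned. The far end wall's upper edge runs from about (322,193) to (450,190). I'll check the offset, then lift.

```bash
python3 - <<'E'
from h import *
o=get_obs();y=np.radians(o["orientation"][2]);p=o["tool_pos"]
tx=np.array([np.cos(y),np.sin(y)]);ty=np.array([np.sin(y),-np.cos(y)])
for q in [(322,193),(450,190.5),(311,203),(457,199)]:
  for z in (0,.031): d=ray("wrist",np.array(q)/1.5,z)[:2]-p[:2];print(q,z,(d@tx*1e3).round(1),(d@ty*1e3).round(1))
E
python3 -m crank '[0,0,0,0,0,-15,0.2,0,0,0,0,0,-30,0.2,0,0,0,0,0,-40,0.2,0,0,0,0,0,-30,0.2,0,0,0,0,0,0,0.2]'
```

```text
(322, 193) 0 56.1 -25.0
(322, 193) 0.031 59.4 -21.0
(450, 190.5) 0 56.9 20.5
(450, 190.5) 0.031 60.1 16.9
(311, 203) 0 52.5 -29.1
(311, 203) 0.031 56.4 -24.4
(457, 199) 0 53.9 23.1
(457, 199) 0.031 57.6 19.0
clock: 8.72
tool_pos: [0.4936, -0.2154, 0.1235]
orientation: [-179.7, -0.1, -81.7]
force: [-0.6, 0.7, -2.7]
opening: 0.0312
gripper_force: 30.0
```

```bash
python3 -m crank '[0,0,0,-20,0,0,0.2,0,0,0,-45,0,0,0.2,0,0,0,-50,0,0,0.2,0,0,0,-50,0,0,0.2,0,0,0,-50,0,0,0.2]';python3 -m crank '[0,0,0,-50,0,0,0.2,0,0,0,-50,0,0,0.2,0,0,0,-45,0,0,0.2,0,0,0,-30,0,0,0.2,0,0,0,-10,0,0,0.2]';python3 -m crank '[0,0,0.08,0,0,0,0.2,0,0,0.15,0,0,0,0.2,0,0,0.076,0,0,0,0.2,0,0,0,0,0,0,0.2]'
python3 - <<'E'
from h import *
im=eyes.snapshot("wrist"); cv2.imwrite(f"pics/w5.png",cv2.resize(im,(768,576)))
E
```

```text
clock: 9.35
tool_pos: [0.4597, -0.0012, 0.1196]
orientation: [179.9, -0.0, -81.7]
force: [1.7, -0.2, -1.4]
opening: 0.0312
gripper_force: 30.0
clock: 9.98
tool_pos: [0.4334, 0.1817, 0.1196]
orientation: [179.9, -0.0, -81.6]
force: [0.3, -0.9, -2.0]
opening: 0.0309
gripper_force: 30.0
clock: 10.48
tool_pos: [0.4339, 0.1797, 0.1197]
orientation: [180.0, -0.0, -99.2]
force: [0.5, -0.6, -2.6]
opening: 0.0313
gripper_force: 30.0
```

View pics/w5.png

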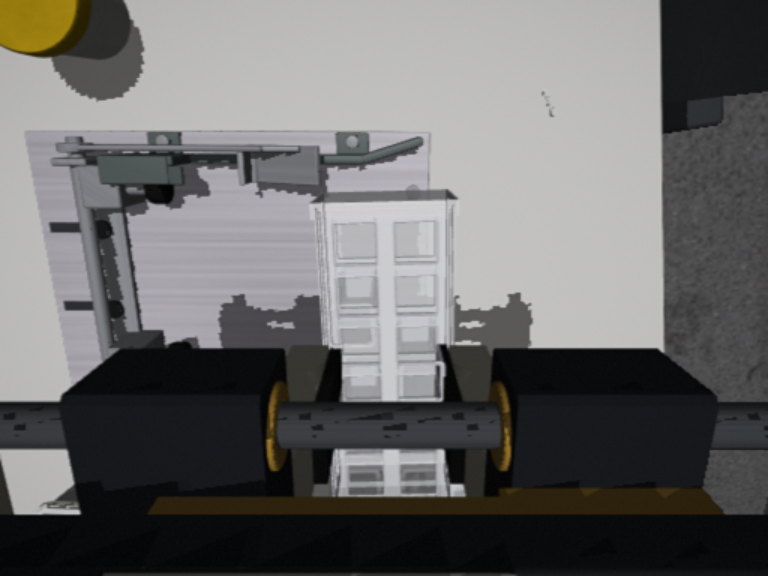

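The dock's right plate edge runs from (26,131) to (430,133), and the rack hangs short of the mouth. I'll refine the dock line from this nearer view.

```bash
python3 - <<'E'
from h import *
o=get_obs();y=np.radians(o["orientation"][2]);p=o["tool_pos"]
tx=np.array([np.cos(y),np.sin(y)]);ty=np.array([np.sin(y),-np.cos(y)])
for q,z in [((26,131),.003),((430,133),.003),((311,203),.1197-.005+.031),((457,199),.1197-.005+.031)]:
  d=ray("wrist",np.array(q)/1.5,z)[:2]-p[:2];print(q,z,(d@tx*1e3).round(1),(d@ty*1e3).round(1))
E
```

```text
(26, 131) 0.003 77.7 -201.7
(430, 133) 0.003 76.6 21.9
(311, 203) 0.1457 56.0 -24.3
(457, 199) 0.1457 57.2 19.2
```

```bash
python3 -m crank '[0,0,0.015,1,0,30,0.2,0,0,0,0,0,45,0.2,0,0,0,0,0,25,0.2,0,0,0,0,0,7,0.2,0,0,0,0,0,0,0.2]';python3 -m crank '[0,0,0,0,0,2,0.2,0,0,0,0,0,1.5,0.2,0,0,0,0,0,0,0.2,0,0,0,0,0,0,0.2]'
```

```text
clock: 11.15
tool_pos: [0.4342, 0.1795, 0.0132]
orientation: [180.0, -0.0, -100.0]
force: [-0.7, -0.2, -2.6]
opening: 0.0314
gripper_force: 30.0
clock: 11.65
tool_pos: [0.4341, 0.1796, 0.0098]
orientation: [-180.0, 0.0, -100.1]
force: [-0.2, -4.0, 0.7]
opening: 0.0315
gripper_force: 30.0
```

```bash
python3 -m crank '[0,0,0,1,0,0,0.2,0,0,0,0,0,0,0.2,0,0,0,0,0,0,0.2]';python3 -m crank '[0,0,0,1,0,0,0.2,0,0,0,0,0,0,0.2,0,0,0,0,0,0,0.2]'; python3 -c "
from plant import get_obs
for i in range(1):print(get_obs()['force'],get_obs()['moment'])"
```

```text
clock: 12.02
tool_pos: [0.4342, 0.1791, 0.0097]
orientation: [-180.0, 0.0, -100.1]
force: [-0.9, -1.2, -2.0]
opening: 0.0313
gripper_force: 30.0
clock: 12.4
tool_pos: [0.4338, 0.1778, 0.0096]
orientation: [-180.0, 0.0, -100.1]
force: [0.4, -0.4, -1.7]
opening: 0.031
gripper_force: 30.0
[ 0.44096047 -0.36841707 -1.68561023] [ 0.05008235 -0.03426227  0.02427122]
```

```bash
python3 -m crank '[0,0,0,0,0,1,0.2,0,0,0,0,0,0,0.2,0,0,0,0,0,0,0.2]';python3 -m crank '[0,0,0,0,0,0.8,0.2,0,0,0,0,0,0,0.2,0,0,0,0,0,0,0.2]'
```

```text
clock: 12.78
tool_pos: [0.4337, 0.1777, 0.0086]
orientation: [180.0, -0.0, -100.1]
force: [-0.5, 0.2, -2.3]
opening: 0.031
gripper_force: 30.0
clock: 13.15
tool_pos: [0.4338, 0.1778, 0.0081]
orientation: [-180.0, 0.0, -100.1]
force: [-1.8, -1.3, 5.1]
opening: 0.0313
gripper_force: 30.0
```

```bash
python3 -m crank '[0,0,-0.008,0,0,-0.3,0.2,0,0,0,0,-4,0,0.2,0,0,0,0,-4,0,0.2,0,0,0,0,0,0,0.2]';python3 -m crank '[0,0,0,0,-4,0,0.2,0,0,0,0,-4,0,0.2,0,0,0,0,0,0,0.2]'; python3 -c "
from plant import get_obs
print(get_obs()['force'],get_obs()['moment'])"
```

```text
clock: 13.65
tool_pos: [0.4422, 0.1763, 0.0081]
orientation: [-180.0, 0.0, -99.6]
force: [0.6, -1.2, 1.7]
opening: 0.0314
gripper_force: 30.0
clock: 14.02
tool_pos: [0.4501, 0.175, 0.0081]
orientation: [-180.0, 0.0, -99.6]
force: [0.7, -1.2, 1.1]
opening: 0.0312
gripper_force: 30.0
[ 0.70634781 -1.24896814  1.13959147] [-0.42472507 -0.10095998 -0.00846651]
```

```bash
python3 -m crank '[0,0,0,0,-3,0,0.2,0,0,0,0,-3,0,0.2,0,0,0,0,-3,0,0.2,0,0,0,0,0,0,0.2]';python3 -m crank '[0,0,0,0,-3,0,0.2,0,0,0,0,-3,0,0.2,0,0,0,0,-3,0,0.2,0,0,0,0,0,0,0.2]'; python3 -c "
from plant import get_obs
print(get_obs()['force'],get_obs()['moment'])"
```

```text
clock: 14.52
tool_pos: [0.4583, 0.1734, 0.0081]
orientation: [180.0, -0.0, -99.6]
force: [-4.5, 0.5, 5.3]
opening: 0.0314
gripper_force: 30.0
clock: 15.02
tool_pos: [0.4666, 0.1716, 0.0081]
orientation: [179.9, -0.1, -99.7]
force: [-7.5, 1.5, 9.1]
opening: 0.0314
gripper_force: 30.0
[-7.47184541  1.45640545  9.13036607] [ 0.33438275  2.77965812 -0.13440182]
```

```bash
python3 -m crank '[0,0,0,0,-3,-0.2,0.2,0,0,0,0,-3,0,0.2,0,0,0,0,-3,0,0.2,0,0,0,0,0,0,0.2]';python3 -m crank '[0,0,0,0,-3,0,0.2,0,0,0,0,-3,0,0.2,0,0,0,0,-3,0,0.2,0,0,0,0,0,0,0.2]'; python3 -c "
from plant import get_obs
print(get_obs()['force'],get_obs()['moment'])"
```

```text
clock: 15.52
tool_pos: [0.4753, 0.1699, 0.0081]
orientation: [179.9, -0.1, -99.7]
force: [-6.4, 0.5, 7.9]
opening: 0.0315
gripper_force: 30.0
clock: 16.02
tool_pos: [0.4844, 0.1684, 0.0081]
orientation: [179.9, -0.1, -99.6]
force: [-5.4, -0.3, 6.3]
opening: 0.0312
gripper_force: 30.0
[-5.35192627 -0.33063576  6.33654541] [ 0.02173155  2.03655224 -0.00984835]
```

```bash
python3 -m crank '[0,0,0,0,-4,0,0.2,0,0,0,0,-4,0,0.2,0,0,0,0,-4,0,0.2,0,0,0,0,0,0,0.2]';python3 -m crank '[0,0,0,0,-4,0,0.2,0,0,0,0,-4,0,0.2,0,0,0,0,-4,0,0.2,0,0,0,0,0,0,0.2]'; python3 -c "
from plant import get_obs
print(get_obs()['force'],get_obs()['moment'])"
```

```text
clock: 16.52
tool_pos: [0.4966, 0.1666, 0.0081]
orientation: [180.0, -0.0, -99.6]
force: [-3.2, -1.0, 4.5]
opening: 0.0311
gripper_force: 30.0
clock: 17.02
tool_pos: [0.5085, 0.1646, 0.0081]
orientation: [180.0, -0.0, -99.6]
force: [-3.8, -1.1, 2.9]
opening: 0.0313
gripper_force: 30.0
[-3.75540103 -1.13345794  2.92819175] [-0.15296714  1.20618298  0.02759357]
```

```bash
python3 -m crank '[0,0,0,0,-3,0,0.2,0,0,0,0,-3,0,0.2,0,0,0,0,-3,0,0.2,0,0,0,0,0,0,0.2]';for i in 1; do python3 -m crank '[0,0,0,0,-2,0,0.2,0,0,0,0,0,0,0.2]'; done | grep -E "clock|pos|^force"; python3 -m crank '[0,0,0,0,-2,0,0.2,0,0,0,0,0,0,0.2]'
```

```text
clock: 17.52
tool_pos: [0.5174, 0.1633, 0.0081]
orientation: [180.0, -0.0, -99.6]
force: [-4.7, 0.2, 3.1]
opening: 0.0312
gripper_force: 30.0
clock: 17.77
tool_pos: [0.5193, 0.163, 0.0081]
force: [-4.0, -0.3, 3.6]
clock: 18.02
tool_pos: [0.5215, 0.1628, 0.0081]
orientation: [180.0, -0.0, -99.6]
force: [-3.0, -0.4, 0.2]
opening: 0.0313
gripper_force: 30.0
```

```bash
python3 -m crank '[0,0,0,0,-2,0,0.2,0,0,0,0,0,0,0.2]'; python3 -m crank '[0,0,0,0,-1.5,0,0.2,0,0,0,0,0,0,0.2]'; python3 -m crank '[0,0,0,0,-1.5,0,0.2,0,0,0,0,0,0,0.2]'
```

```text
clock: 18.27
tool_pos: [0.5238, 0.1625, 0.0081]
orientation: [-180.0, 0.0, -99.6]
force: [-1.8, -0.6, -1.3]
opening: 0.0315
gripper_force: 30.0
clock: 18.52
tool_pos: [0.5252, 0.1623, 0.0081]
orientation: [-180.0, 0.0, -99.6]
force: [-0.7, 0.4, -2.1]
opening: 0.0314
gripper_force: 30.0
clock: 18.77
tool_pos: [0.5266, 0.162, 0.0082]
orientation: [-180.0, 0.0, -99.6]
force: [-0.8, -0.5, -3.5]
opening: 0.031
gripper_force: 30.0
```

```bash
python3 -m crank '[0,0,0,0,-1.5,0,0.2,0,0,0,0,0,0,0.2]'; python3 -m crank '[0,0,0,0,-1.5,0,0.2,0,0,0,0,0,0,0.2]'; python3 -m crank '[0,0,0,0,-1.5,0,0.2,0,0,0,0,0,0,0.2]'
```

```text
clock: 19.02
tool_pos: [0.5275, 0.1618, 0.0082]
orientation: [180.0, -0.0, -99.6]
force: [-4.7, 2.5, -1.3]
opening: 0.0312
gripper_force: 30.0
clock: 19.27
tool_pos: [0.5286, 0.1617, 0.0082]
orientation: [179.9, 0.0, -99.7]
force: [-6.7, 2.7, 0.1]
opening: 0.0311
gripper_force: 30.0
clock: 19.52
tool_pos: [0.5296, 0.1616, 0.0082]
orientation: [179.9, 0.0, -99.7]
force: [-9.1, 4.9, 2.4]
opening: 0.0312
gripper_force: 30.0
```

```bash
python3 -m crank '[0,0,0,0,-0.7,0,0.2,0,0,0,0,0,0,0.2,0,0,0,0,0,0,0.2]'
python3 - <<'E'
from h import *
im=eyes.snapshot("wrist"); cv2.imwrite(f"pics/w6.png",cv2.resize(im[60:300,120:450],None,fx=2.4,fy=2.4,interpolation=cv2.INTER_CUBIC))
E
```

```text
clock: 19.9
tool_pos: [0.5298, 0.1615, 0.0082]
orientation: [179.9, -0.0, -99.7]
force: [-11.2, 6.3, 4.3]
opening: 0.0314
gripper_force: 30.0
```

View pics/w6.png

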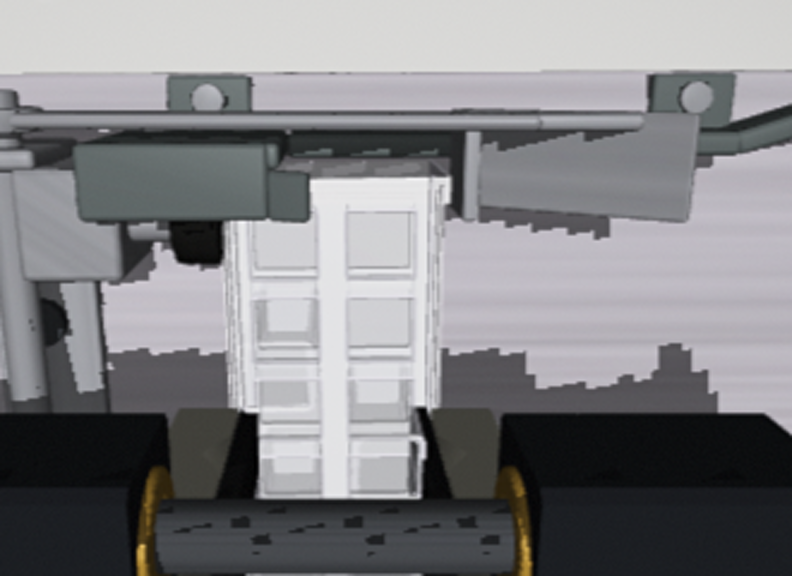

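The rack is under the right lip, close to the buffer, and the nose is right at the trailing edge (column 465 against rack corner 452). It may still be riding. The right guide is being pressed sideways, so I'll relieve that, then press on in small steps.

```bash
python3 -m crank '[0,0,0,-0.6,0,0,0.2,0,0,0,0,0,0,0.2]'; python3 -c "
from plant import get_obs
print(get_obs()['force'],get_obs()['moment'])"; python3 -m crank '[0,0,0,-0.4,-0.4,0,0.2,0,0,0,0,0,0,0.2]'; python3 -c "
from plant import get_obs
print(get_obs()['force'],get_obs()['moment'])"
```

```text
clock: 20.2
tool_pos: [0.5298, 0.1616, 0.0082]
orientation: [179.9, -0.0, -99.7]
force: [-10.3, 5.4, 5.3]
opening: 0.0314
gripper_force: 30.0
[-10.27959851   5.41668938   5.29822859] [ 1.80448463  4.02154473 -0.58799482]
clock: 20.45
tool_pos: [0.5298, 0.1616, 0.0082]
orientation: [179.8, -0.1, -99.7]
force: [-11.4, 4.3, 6.7]
opening: 0.0319
gripper_force: 30.0
[-11.44493037   4.25335046   6.68384885] [ 1.50151431  4.59685402 -0.47203143]
```

```bash
python3 - <<'E'
from h import *
# side camera: compare gate nose region now and at start numerically
im=eyes.snapshot("side"); cv2.imwrite("pics/side1.png",im)
a=cv2.imread("pics/side0.png")
d=np.array([.5397,.1661]);c,s=np.cos(np.radians(-9.2)),np.sin(np.radians(-9.2))
for x in (-50,-30,-8):
  for z in (.02,.035,.05):
    p=d+np.array([c*x-s*66,s*x+c*66])/1e3; print(x,z,proj("side",[*p,z]).round(1))
for t in("gate","rack","buffer"):
  for r in spotter.outline_of("side",t)[:1]+spotter.outline_of("wrist",t)[:2]: print(t,r["p"],np.round(r["rect"]))
E
```

```text
-50 0.02 [276.1 259.2]
-50 0.035 [276.3 253.4]
-50 0.05 [276.4 247.5]
-30 0.02 [267.1 258.4]
-30 0.035 [267.2 252.6]
-30 0.05 [267.2 246.8]
-8 0.02 [257.3 257.5]
-8 0.035 [257.3 251.8]
-8 0.05 [257.3 245.9]
gate 0.93 [230. 221.  62.  31.]
gate 0.63 [ 96.  98. 316. 233.]
rack 0.76 [251. 223.  21.  29.]
rack 0.62 [215. 127.  91. 207.]
buffer 0.88 [176. 150.  44. 180.]
```

```bash
python3 - <<'E'
from h import *
o=get_obs();E=np.array(eyes.camera_model("wrist")["extrinsics"]);m=eyes.camera_model("wrist")
def TT(p,rpy):
    T=np.eye(4);T[:3,:3]=R.from_euler("xyz",rpy,degrees=True).as_matrix();T[:3,3]=p;return T
X=np.linalg.inv(TT(o["tool_pos"],o["orientation"]))@E
P={"w1":TT([.4719,.1678,.2054],[180,0,-100])@X,"w5":TT([.4339,.1797,.1197],[180,0,-99.2])@X,"w6":TT([.5298,.1615,.0082],[179.9,0,-99.7])@X}
d=np.array([.5397,.1661]);c,s=np.cos(np.radians(-9.2)),np.sin(np.radians(-9.2))
def D(w,px,z):
    T=P[w];v=T[:3,:3]@np.array([(px[0]-m["cx"])/m["fx"],(px[1]-m["cy"])/m["fy"],1.]);q=(T[:3,3]+v*(z-T[2,3])/v[2])[:2]-d
    return (np.array([c*q[0]+s*q[1],-s*q[0]+c*q[1]])*1e3).round(1)
f=lambda x,y:(x/1.5,y/1.5)
g=lambda x,y:(x/2.4+120,y/2.4+60)
for n,w,px in [("buf","w1",f(280,190)),("buf","w5",f(174,194)),("buf","w6",g(222,245)),("lipfront","w1",f(295,172)),("lipfront","w5",f(182,165)),("lipfront","w6",g(308,200)),
 ("noseface","w1",f(337,170)),("noseface","w5",f(240,165)),("noseface","w6",g(465,180)),("nosetip","w1",f(397,165)),("nosetip","w5",f(322,165)),("nosetip","w6",g(695,165)),("nose inner edge","w1",f(380,182)),("nose inner","w5",f(290,184)),("nose inner","w6",g(580,212)),("rack trail","w6",g(450,195))]:
    print(n,w,[(z,D(w,px,z/1e3).tolist()) for z in (20,34,50)])
E
```

```text
buf w1 [(20, [9.8, -48.6]), (34, [6.8, -50.0]), (50, [3.4, -51.5])]
buf w5 [(20, [10.3, -48.4]), (34, [4.4, -49.9]), (50, [-2.2, -51.7])]
buf w6 [(20, [15.0, -47.3]), (34, [13.0, -50.1]), (50, [10.8, -53.4])]
lipfront w1 [(20, [-1.6, -60.8]), (34, [-4.1, -61.7]), (50, [-7.0, -62.8])]
lipfront w5 [(20, [4.2, -63.7]), (34, [-1.3, -64.4]), (50, [-7.6, -65.3])]
lipfront w6 [(20, [-3.0, -56.5]), (34, [-3.5, -58.6]), (50, [-4.0, -61.0])]
noseface w1 [(20, [-30.9, -61.8]), (34, [-32.3, -62.6]), (50, [-33.9, -63.6])]
noseface w5 [(20, [-26.6, -63.7]), (34, [-30.6, -64.4]), (50, [-35.1, -65.3])]
noseface w6 [(20, [-35.0, -60.3]), (34, [-32.8, -62.0]), (50, [-30.2, -64.1])]
nosetip w1 [(20, [-72.7, -64.6]), (34, [-72.5, -65.3]), (50, [-72.2, -66.2])]
nosetip w5 [(20, [-70.1, -63.6]), (34, [-71.9, -64.4]), (50, [-73.9, -65.3])]
nosetip w6 [(20, [-81.4, -62.8]), (34, [-75.3, -64.4]), (50, [-68.3, -66.2])]
nose inner edge w1 [(20, [-60.7, -53.1]), (34, [-60.9, -54.3]), (50, [-61.2, -55.7])]
nose inner w5 [(20, [-52.6, -53.7]), (34, [-55.3, -55.0]), (50, [-58.3, -56.4])]
nose inner w6 [(20, [-58.9, -53.5]), (34, [-54.7, -55.8]), (50, [-49.8, -58.5])]
rack trail w6 [(20, [-32.1, -57.2]), (34, [-30.1, -59.3]), (50, [-27.8, -61.6])]
```

```bash
python3 - <<'E'
from h import *
a=cv2.imread("pics/side0.png")[205:265,215:310];b=cv2.imread("pics/side1.png")[205:265,215:310]
f=lambda i:cv2.resize(i,(760,295),interpolation=cv2.INTER_CUBIC)[:, :]
cv2.imwrite("pics/cmp.png",np.vstack([f(a),f(b)]))
E
```

```text
(no output)
```

View pics/cmp.png

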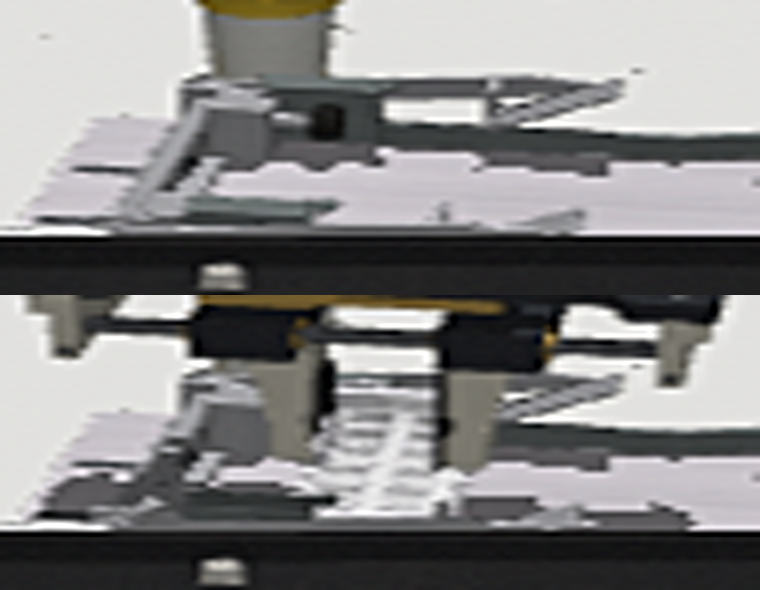

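Side comparison (top: start, bottom: now): the far nose tip at (620,85) and the near nose at (580,213) are at their starting positions. The gate is down behind the rack. I'll ease the press, then release.

```bash
python3 -m crank '[0,0,0,0.5,1,0,0.2,0,0,0,0,1,0,0.2,0,0,0,0,0,0,0.2]'; python3 -m crank '[0,0,0,0,1,0,0.2,0,0,0,0,1,0,0.2,0,0,0,0,0,0,0.2]'; python3 -c "
from plant import get_obs
print(get_obs()['force'],get_obs()['moment'])"
```

```text
clock: 21.18
tool_pos: [0.5292, 0.1618, 0.0082]
orientation: [179.9, -0.0, -99.7]
force: [-6.0, 1.8, 0.4]
opening: 0.0314
gripper_force: 30.0
clock: 21.55
tool_pos: [0.5288, 0.162, 0.0083]
orientation: [-179.9, 0.0, -99.6]
force: [5.0, -4.0, -5.1]
opening: 0.0316
gripper_force: 30.0
[ 4.95671531 -4.03073495 -5.1201088 ] [-1.20248442 -1.33248253 -0.67094075]
```

The rack now resists being pulled back, so the nose is holding it. Neutralise the force and open.

```bash
python3 -m crank '[0,0,0,0,-0.9,0,0.2,0,0,0,0,0,0,0.45,0,0,0,0,0,0,0.6,0,0,0,0,0,0,0.6,0,0,0,0,0,0,0.6]'; python3 -m crank '[0,0,0,0,0,0,0.6,0,0,0,0,0,0,0.6]'
```

```text
clock: 22.18
tool_pos: [0.5291, 0.1623, 0.0084]
orientation: [-180.0, 0.0, -99.6]
force: [0.0, 0.0, -1.5]
opening: 0.0521
gripper_force: 0.0
clock: 22.42
tool_pos: [0.529, 0.1621, 0.0083]
orientation: [-180.0, -0.0, -99.6]
force: [0.1, 0.5, 0.2]
opening: 0.0526
gripper_force: 0.0
```

```bash
python3 -m crank '[0,0,0,0,0,-5,0.6,0,0,0,0,0,-10,0.6,0,0,0,0,0,-10,0.6,0,0,0,0,0,0,0.6]'; python3 -m crank '[0,0,0,0,0,-30,0.6,0,0,0,0,0,-50,0.6,0,0,0,0,0,-50,0.6,0,0,0,0,0,-40,0.6,0,0,0,0,0,0,0.6]'
python3 - <<'E'
from h import *
im=eyes.snapshot("wrist"); cv2.imwrite("pics/w7.png",im)
s=eyes.snapshot("side"); cv2.imwrite("pics/side2.png",s)
a=cv2.imread("pics/side0.png")
# far gate nose and near nose unchanged vs start?
for n,(r0,r1,c0,c1) in {"far":(219,229,277,296),"near":(245,251,280,290)}.items():
    A=cv2.cvtColor(a[r0:r1,c0:c1],6);S=cv2.cvtColor(s,6)
    r=cv2.matchTemplate(S[r0-6:r1+6,c0-6:c1+6],A,cv2.TM_CCOEFF_NORMED);v=cv2.minMaxLoc(r);print(n,v[1],v[3],"shift",np.array(v[3])-6)
d=np.array([.5397,.1661]);c,sn=np.cos(np.radians(-9.2)),np.sin(np.radians(-9.2))
for t,z in [("rack",.003),("dock",0),("cup",0),("vial_a",0)]:
  for cam in("wrist","side"):
    for r in spotter.place_of(cam,t)[:2]:
      w=ray(cam,r["location"],z);q=w[:2]-d;print(cam,t,round(r["p"],2),w.round(3),"dock",(np.array([c*q[0]+sn*q[1],-sn*q[0]+c*q[1]])*1e3).round(1))
E
```

```text
clock: 22.92
tool_pos: [0.5298, 0.1626, 0.0346]
orientation: [-179.9, 0.1, -99.6]
force: [0.3, 0.9, 1.2]
opening: 0.0525
gripper_force: 0.0
clock: 23.55
tool_pos: [0.5306, 0.163, 0.2069]
orientation: [-179.7, 0.3, -99.6]
force: [0.0, 0.5, -1.5]
opening: 0.0525
gripper_force: 0.0
far 0.9998454451560974 (6, 6) shift [0 0]
near 0.936218798160553 (6, 6) shift [0 0]
wrist rack 0.96 [0.529 0.16  0.003] dock [-9.6 -7.9]
side rack 0.89 [0.527 0.171 0.003] dock [-13.    2.4]
wrist dock 0.81 [0.536 0.158 0.   ] dock [-2.7 -9. ]
side dock 0.77 [0.535 0.163 0.   ] dock [-4.4 -4.2]
wrist cup 0.63 [0.565 0.021 0.   ] dock [  48.2 -139. ]
wrist cup 0.39 [0.433 0.18  0.   ] dock [-107.5   -3.6]
side cup 0.6 [0.567 0.024 0.   ] dock [  49.9 -135.7]
wrist vial_a 0.51 [ 0.539  0.29  -0.   ] dock [-20.9 121.9]
side vial_a 0.38 [0.531 0.156 0.   ] dock [ -7.5 -11. ]
```

The gate noses match their starting position exactly, the rack sits at about -10 mm (true home), the cup hasn't moved, and the arm is clear. Handing in.

```bash
python3 -c "
from plant import ctrl
print(ctrl.close_job())"
```

```text
the job is handed in; nothing more can be done
None
```

The cuvette rack is in the travel dock with the gate down behind it; it held against a light pull back before I let go, the push peaked at about 13 N, and I handed the job in at about 24 s.

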